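Clip down the lid of the long food container

ROBOT

A 6-joint arm with a two-finger parallel gripper is mounted at the origin on the work surface. World frame = base frame: x ahead of the robot, y to its left, z up, the work surface at z = 0. Lengths are in mm, angles in rad, forces in N, time in s.
With the tool pointing down it reaches from about 350 to 775 mm from the base axis. Payload 7.3 kg.
Tool frame: the origin (TCP) lies midway between the tips of the shut fingers; the grasp point (between the pads) lies 19 mm behind it; x points along the fingers, z is the direction in which the jaws open and shut, and the axes are right-handed (so a half turn about x gives the same grasp; the last joint's range is limited). The gripper opens to 92 mm and grips with 3 to 60 N. Pads are 19 mm wide; open, the fingers measure 130 mm over their backs; the gripper's body (75 mm by 190 mm) begins 47 mm behind the grasp point.
Start: joints at [1.179, 0.342, 1.524, -0, 1.275, -0.146], TCP at [127.733, 509.244, 226.741] pointing down, gripper open.
Joint ranges: [-2.53, 2.53], [-0.77, 2.02], [0.04, 2.7], [-1, 4.14], [0.28, 2.66], [-3.11, 3.11]. Speed limits (rad/s): [2.57, 2.57, 3.14, 3.14, 3.14, 3.14].

INTERFACE

Orientations are given as [roll, pitch, yaw] about the fixed x, y, z axes, in that order (R = Rz(yaw) Ry(pitch) Rx(roll)).
In Python, from plant import monitor, optics, close_job gives the robot as it stands.
- The arm moves only by the tool send_rows, never from a script. Its argument "commands" is a list that holds one entry, the list of rows, each a list of 5 numbers: the shift along the tool's x, y, z in m, then the turn about the tool's x in degrees, then the finger opening in m, from 0 to 0.0918. A call has 1 to 10 rows; each row shifts and turns the pose as measured when the row begins, along the tool's axes as they then stand; what a row does not reach is not made up. A row lasts 1/12 s, in which the tool goes at most 41.7 mm and 7.16 degrees, less where a joint would pass 70% of its speed; a pose out of reach is approached as far as the arm can. A call with a gripper value outside its range is refused whole. The fingers move at their own pace and stop on an object; the grip force is fixed at half the most. Time passes only in rows, so rows that do not move let the fingers close. It gives the time, the measured TCP pose, the force and the opening at its end, in the units of the state.
- monitor.get_obs(): the state, without advancing time (a new reading comes with each control period).
- optics.capture(name): name is "scene" or "top" or "wrist"; returns a dict with "color" (384x512x3 uint8, blue, green, red), "camera_matrix" (3x3 intrinsics, pixels), "camera_from_world" (4x4, takes a point from world to camera coordinates); the wrist camera has in their place "T_tool_cam" (4x4, takes a point from camera to tool coordinates, whose origin is the TCP and whose axes are the tool frame's). Camera axes: x right, y down, z forward; pixel columns grow to the right and rows downward; lengths in mm; the calibration is good to about 2 mm. A picture is of the moment at which its call begins: read the wrist's pose just before it. There is no depth.
- close_job(): hands the job in, once; it reports no verdict.
The state is a dict: "time": time; "joint_positions": joint angles; "dq": joint speeds; "tau": joint torques, N m; "tool_pos": TCP position; "tcp_rot": TCP orientation; "contact_force": force on the tool from outside, world axes, zero at the start; "moment": the same for the moment, N m; "grip_width": finger opening in mm.
Only numpy, scipy, OpenCV 4.12 (cv2) and the standard library are available. Lean on these libraries where they do the work, as an engineer would, in place of code of your own. Each camera call takes 0.05 s, during which the arm holds its last target.

TASK

The lid is on the long steel food container on the counter, but the clips on its two short ends still stand open. Fold these two clips down one after the other until each lies flat against the container's end, leaving the container standing where it is. Do not touch the square container beside it.

Things in the scene. Friction and masses are not known exactly. Their poses are not given: they have to be found in the camera images.
- long_lid (a point): Centre of the lid's flat top on the long container: steel box 120 x 180 mm, 80 mm high, about 1.5 kg, loose on the counter; white lid 128 x 188 mm, top 92 mm above the counter. z is up, y runs along its length (short ends at +y and -y). Each short end has one white clip flap, centred on x = 0, hinged along x at y = +97 or -97 mm, 6 mm below the lid top. The clips on the long sides are already down.
- clip_a (a joint): Hinge of the flap at the long container's +y end (flap 50 mm wide, 4 mm thick, reaching 34 mm from the hinge). 0 = hanging down flat against the end (stop); 1.57 = sticking out level; larger = raised above level (stop at 2.3). Friction only, 0.03 N m (1.5 N at 20 mm), no spring: it stays where left. Can be pushed down from above, then in towards the box.
- clip_b (a joint): Hinge of the like flap at the long container's -y end, with the same size, angles and friction.
- square_box: The other container, not to be touched: square steel box 110 x 110 mm, 100 mm high, white 118 mm lid with its top at 112 mm, and similar open flaps that stick out up to 98 mm from its centre along its own +y and -y and reach up to 130 mm above the counter. Origin at the centre of its underside, z up.
Things that resemble listed ones, but are neither listed nor needed, are in the scene too. Leave any orange or red look-alike of the part that bears long_lid alone.

How it is judged:
By the outcome, as a careful person would: the job done as asked, in the order asked, and still so for the second after the job is handed in, with the robot touching nothing.
It also fails if it takes over 38 s, if anything falls off the work surface, if the arm or the gripper's body presses on something with over 40 N, if the wrist force passes 120 N, or if a joint passes its speed limit or range.

## Working session

There is one attempt and no reset: what is moved stays moved. The work goes in short steps, Python scripts to look and compute and a tool call to move; the robot and the scene stay as the last step left them, time stands still between calls to the robot, and variables do not carry over. Pictures are saved under pics/ and viewed, and the job is handed in when it is done.

Besides the shell and the picture viewer there is one more tool, called after "Emit:" as name([rows], argument=value, ...), one row to a line, values as JSON. send_rows: Moves the arm, as the interface text tells. Its arguments: {"type":"object","properties":{"commands":{"type":"array","items":{"type":"array","items":{"type":"array","items":{"type":"number"}}}}},"required":["commands"]}

```bash
ls; mkdir -p pics; python3 - <<'E'
from plant import monitor, optics
import cv2,numpy as np
print(monitor.get_obs())
for n in("scene","top"):
    c=optics.capture(n); cv2.imwrite(f"pics/{n}1.png",c["color"]); print(n,c["camera_matrix"].round(1).tolist(),c["camera_from_world"].round(4).tolist())
E
```

```text
pics
{'time': 0.0, 'joint_positions': array([ 1.17897388e+00,  3.42689228e-01,  1.52500920e+00,  1.22199911e-05,
        1.27541186e+00, -1.45988100e-01]), 'dq': array([1.60559792e-03, 1.17463173e-04, 7.08243199e-04, 3.94266560e-06,
       1.09894001e-03, 5.94968604e-04]), 'tau': array([-1.30930664e-03, -4.31251681e+01, -2.44216830e+01,  7.17673148e-02,
        5.60577388e-02, -1.27595540e-04]), 'tool_pos': array([127.57834817, 508.84273707, 226.06508232]), 'tcp_rot': array([ 2.98790502,  1.56927864, -1.97032188]), 'contact_force': array([-0.10374947,  0.30432726,  0.40253531]), 'moment': array([ 0.00248639, -0.02255379, -0.00742583]), 'grip_width': 91.8087887410092}
scene [[497.9, 0.0, 254.1], [0.0, 497.9, 190.2], [0.0, 0.0, 1.0]] [[-0.1603, 0.987, 0.0147, 211.2454], [0.5402, 0.1002, -0.8356, -152.3035], [-0.8261, -0.126, -0.5492, 1640.1257], [0.0, 0.0, 0.0, 1.0]]
top [[452.2, 0.0, 255.5], [0.0, 452.2, 184.2], [0.0, 0.0, 1.0]] [[0.0077, -0.9999, -0.0073, -139.0095], [-0.9934, -0.0068, -0.1144, 456.8792], [0.1144, 0.0081, -0.9934, 1464.8124], [0.0, 0.0, 0.0, 1.0]]
```

View pics/scene1.png

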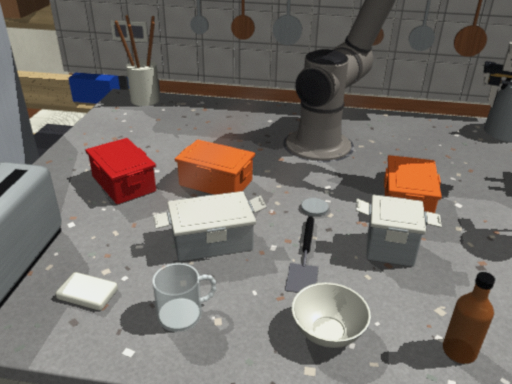

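View pics/top1.png

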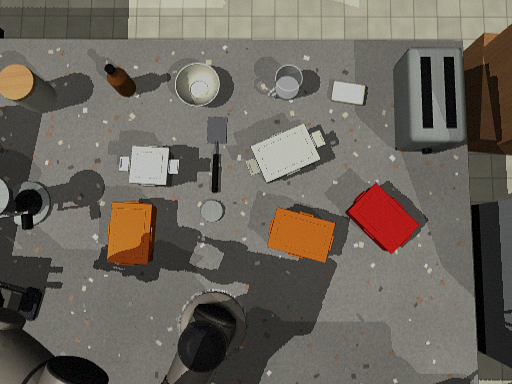

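Candidates in the top view:
- steel box with a long white lid at (285,153)
- steel square box at (149,166)
- orange boxes at (131,233) and (301,235)
- red box at (383,217)

By the description, (285,153) is the long container; its open clips are at about (252,167) and (319,138). I'll check this in a close crop and measure it.

```bash
cat > h.py <<'E'
import cv2,numpy as np
from plant import monitor, optics
def ray(c,uv,z):
    K=c["camera_matrix"];T=c["camera_from_world"];R=T[:3,:3];t=T[:3,3]
    o=-R.T@t; d=R.T@np.linalg.solve(K,[uv[0],uv[1],1.]); return o+d*(z-o[2])/d[2]
def proj(c,p):
    K=c["camera_matrix"];T=c["camera_from_world"]; q=K@(T[:3,:3]@np.asarray(p,float)+T[:3,3]); return q[:2]/q[2]
E
python3 - <<'E'
from h import *
out=[]
for n,roi,roi2 in(("top",(235,110,345,195),0),("scene",(145,180,280,270),0)):
    c=optics.capture(n); im=c["color"]; x0,y0,x1,y1=roi
    cr=im[y0:y1,x0:x1]
    cv2.imwrite(f"pics/crop_{n}.png",cv2.resize(cr,None,fx=5,fy=5,interpolation=cv2.INTER_CUBIC))
    hs=cv2.cvtColor(cr,cv2.COLOR_BGR2HSV)
    m=((hs[...,2]>170)&(hs[...,1]<50)).astype(np.uint8)
    m=cv2.morphologyEx(m,cv2.MORPH_OPEN,np.ones((3,3)))
    if n=="top": m2=cv2.morphologyEx(m,cv2.MORPH_OPEN,cv2.getStructuringElement(cv2.MORPH_ELLIPSE,(19,19)))
    else: m2=cv2.morphologyEx(m,cv2.MORPH_OPEN,cv2.getStructuringElement(cv2.MORPH_ELLIPSE,(17,17)))
    k=max(cv2.findContours(m2,0,1)[0],key=cv2.contourArea)
    w=np.array([ray(c,p[0]+[x0,y0],92)[:2] for p in k],np.float32)
    print(n,cv2.minAreaRect(w))
    cv2.imwrite(f"pics/m_{n}.png",cv2.resize((m*127+m2*127),None,fx=5,fy=5))
    if n=="top":
        for s in [(252,167),(319,138),(123,163),(174,167),(149,166)]: print(s,ray(c,s,95).round())
E
```

```text
top ((554.1692504882812, -229.2157745361328), (90.3459701538086, 149.21658325195312), 24.18764305114746)
(252, 167) [ 504. -125.   95.]
(319, 138) [ 599. -337.   95.]
(123, 163) [515. 284.  95.]
(174, 167) [503. 122.  95.]
(149, 166) [505. 201.  95.]
scene ((554.191650390625, -228.36378479003906), (129.9705810546875, 186.49362182617188), 23.63089942932129)
```

View pics/crop_top.png

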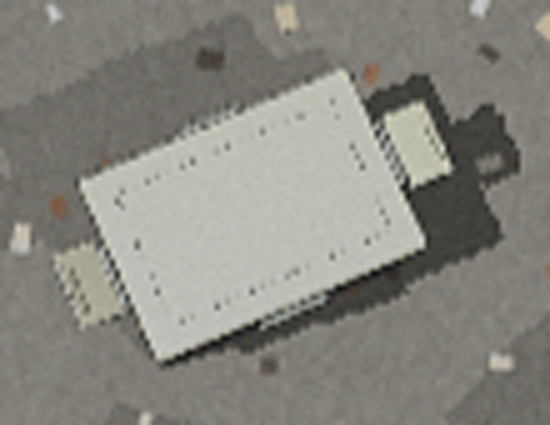

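View pics/crop_scene.png

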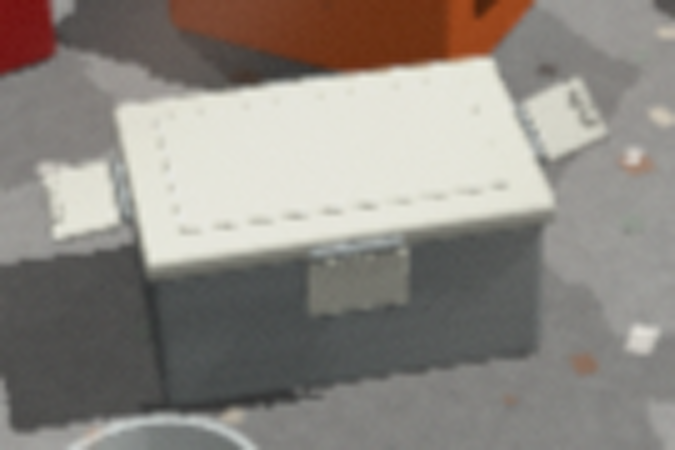

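View pics/m_top.png

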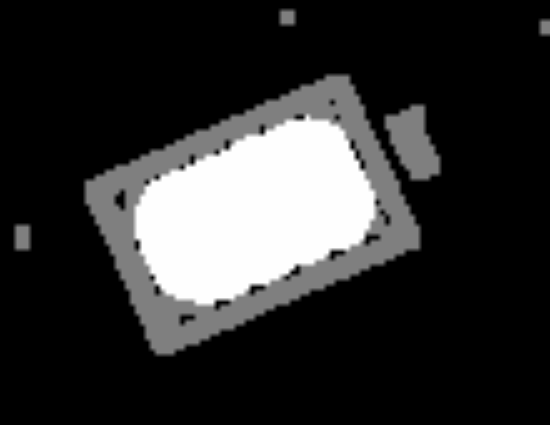

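The crops confirm it: a white rectangular lid on a steel box, with the left clip at about (252,167) and the right clip at (319,138) both sticking out. Next I'll get the frame from the full white outline.

```bash
python3 - <<'E'
from h import *
from scipy.spatial.transform import Rotation as Ro
c=optics.capture("top")
cor=np.array([[80,183],[158,362],[425,245],[345,70]])/5-0.4+[235,110]
P=np.array([ray(c,p,92)[:2] for p in cor]); print(P.round(1))
L=(P[0]+P[1])/2;R=(P[2]+P[3])/2
print("len",np.linalg.norm(L-R),"wid",np.linalg.norm(P[0]-P[1]),np.linalg.norm(P[3]-P[2]))
y=(L-R)/np.linalg.norm(L-R);ctr=P.mean(0); print("top ctr",ctr,"yaxis ang deg",np.degrees(np.arctan2(y[1],y[0])), np.degrees(np.arctan2(*(P[0]-P[1])[::-1])),np.degrees(np.arctan2(*(P[3]-P[2])[::-1])))
s=optics.capture("scene")
cor=np.array([[117,105],[148,275],[553,212],[492,57]])/5-0.4+[145,180]
Q=np.array([ray(s,p,92)[:2] for p in cor]); print(Q.round(1),"scene ctr",Q.mean(0))
# flap outer edge (tip) elevation: scene vs top
A=(Q[2]+Q[3])/2;B=(Q[0]+Q[1])/2;d=(A-B)/np.linalg.norm(A-B);print("scene len",np.linalg.norm(A-B),"ang",np.degrees(np.arctan2(d[1],d[0])))
for s_,tp in((1,[[70,325-1],[55,258]]),(-1,[[450,172],[422,103]])):
  for hz in (80,95,110,120):
    w=np.mean([ray(c,np.array(p)/5-.4+[235,110],hz)[:2] for p in tp],0); print(s_,hz,(w-ctr)@y)
o=monitor.get_obs(); print(Ro.from_euler('xyz',o["tcp_rot"]).as_matrix().round(3))
E
```

```text
[[ 571.7 -119.7]
 [ 457.4 -169.9]
 [ 533.2 -338.5]
 [ 646.2 -288.4]]
len 184.6616095186325 wid 124.83439748000268 123.61395071865763
top ctr [ 552.12750042 -229.13835067] yaxis ang deg 114.00291631646614 23.695668643692787 23.91582872062413
[[ 533.2 -337.7]
 [ 656.2 -285.1]
 [ 579.6 -118.8]
 [ 459.4 -168.7]] scene ctr [ 557.07883679 -227.5860571 ]
scene len 183.71680337633313 ang 114.15268131438991
1 80 129.36011224998964
1 95 129.9142755941809
1 110 130.46843893837223
1 120 130.8378811678331
-1 80 -130.02472867291985
-1 95 -126.74293110290066
-1 110 -123.46113353288148
-1 120 -121.27326848620193
[[-0.    -0.97   0.243]
 [-0.     0.243  0.97 ]
 [-1.     0.    -0.   ]]
```

```bash
cat >> h.py <<'E'
from scipy.spatial.transform import Rotation as Ro
def rows(wps,turn,g,step=38):
    "rows along waypoints, turn deg about tool x spread 6.5/row"
    o=monitor.get_obs();R=Ro.from_euler('xyz',o["tcp_rot"]).as_matrix();p=o["tool_pos"].copy();out=[];left=turn
    for w in wps:
        w=np.array(w,float);n=max(1,int(np.ceil(np.linalg.norm(w-p)/step)));d=(w-p)/n
        for i in range(n):
            a=np.clip(left,-6.5,6.5);left-=a;out.append([*(R.T@d/1000).round(4).tolist(),round(float(a),1),g])
            R=R@Ro.from_euler('x',a,degrees=True).as_matrix()
        p=w
    return out
C=np.array([554.4,-228.4]);Y=np.array([-0.4067,0.9135])
def st():
    o=monitor.get_obs();R=Ro.from_euler('xyz',o["tcp_rot"]).as_matrix();d=o["tool_pos"][:2]-C
    print("t",o["time"],"tcp",o["tool_pos"].round(1),"box y",(d@Y).round(1),"box x",(d@np.array([Y[1],-Y[0]])).round(1),"zang",np.degrees(np.arctan2(R[1,2],R[0,2])).round(1),"F",o["contact_force"].round(2),"g",o["grip_width"].round(1),"q",o["joint_positions"].round(2));return o,R
E
python3 - <<'E'
from h import *
st()
for r in rows([[330,220,235],[506.6,-121,200]],52,0): print(r)
E
```

```text
Traceback (most recent call last):
  File "h.py", line 22, in st
    print("t",o["time"],"tcp",o["tool_pos"].round(1),"box y",(d@Y).round(1),"box x",(d@np.array([Y[1],-Y[0]])).round(1),"zang",np.degrees(np.arctan2(R[1,2],R[0,2])).round(1),"F",o["contact_force"].round(2),"g",o["grip_width"].round(1),"q",o["joint_positions"].round(2));return o,R
                                                                                                                                                                                                                  ^^^^^^^^^^^^^^^^^^^^^
AttributeError: 'float' object has no attribute 'round'
```

```bash
sed -i 's/o\["grip_width"\].round(1)/round(o["grip_width"],1)/' h.py
python3 - <<'E'
from h import *
st()
for r in rows([[330,220,235],[506.6,-121,200]],52,0): print(r)
E
```

```text
t 0.3 tcp [127.7 509.1 226.5] box y 847.3 box x -89.9 zang 75.9 F [-0.62 -0.08  0.55] g 92.0 q [ 1.18  0.34  1.52 -0.    1.28 -0.15]
[-0.0008, -0.0267, -0.0231, 6.5, 0]
[-0.0008, -0.0291, -0.02, 6.5, 0]
[-0.0008, -0.0312, -0.0165, 6.5, 0]
[-0.0008, -0.0328, -0.0129, 6.5, 0]
[-0.0008, -0.0341, -0.0091, 6.5, 0]
[-0.0008, -0.0349, -0.0052, 6.5, 0]
[-0.0008, -0.0353, -0.0012, 6.5, 0]
[-0.0008, -0.0352, 0.0028, 6.5, 0]
[-0.0008, -0.0346, 0.0068, 0.0, 0]
[-0.0008, -0.0346, 0.0068, 0.0, 0]
[0.0032, -0.0348, 0.0021, 0.0, 0]
[0.0032, -0.0348, 0.0021, 0.0, 0]
[0.0032, -0.0348, 0.0021, 0.0, 0]
[0.0032, -0.0348, 0.0021, 0.0, 0]
[0.0032, -0.0348, 0.0021, 0.0, 0]
[0.0032, -0.0348, 0.0021, 0.0, 0]
[0.0032, -0.0348, 0.0021, 0.0, 0]
[0.0032, -0.0348, 0.0021, 0.0, 0]
[0.0032, -0.0348, 0.0021, 0.0, 0]
[0.0032, -0.0348, 0.0021, 0.0, 0]
[0.0032, -0.0348, 0.0021, 0.0, 0]
```

Emit:
send_rows([
  [[-0.001,-0.027,-0.023,6.5,0],[-0.001,-0.029,-0.02,6.5,0],[-0.001,-0.031,-0.0165,6.5,0],[-0.001,-0.033,-0.013,6.5,0],[-0.001,-0.034,-0.009,6.5,0],[-0.001,-0.035,-0.005,6.5,0],[-0.001,-0.035,-0.001,6.5,0],[-0.001,-0.035,0.003,6.5,0],[-0.001,-0.035,0.007,0,0],[-0.001,-0.035,0.007,0,0]],
])

```text
time: 1.13
tool_pos: [329.4, 209.4, 235.5]
tcp_rot: [0.839, 1.569, 1.223]
contact_force: [0.7, 1.5, 0.3]
grip_width: 29.8
```

```bash
python3 - <<'E'
from h import *
o,R=st();z=np.degrees(np.arctan2(R[1,2],R[0,2]))
for r in rows([[506.6,-121,190]],z-24,0): print(r)
E
```

```text
t 1.1333 tcp [329.4 209.4 235.5] box y 491.4 box x -27.5 zang 22.0 F [0.73 1.54 0.26] g 29.8 q [ 0.37  0.08  1.84  0.    1.22 -0.02]
[0.0045, -0.0373, 0.0041, -2.0, 0]
[0.0045, -0.0374, 0.0027, 0.0, 0]
[0.0045, -0.0374, 0.0027, 0.0, 0]
[0.0045, -0.0374, 0.0027, 0.0, 0]
[0.0045, -0.0374, 0.0027, 0.0, 0]
[0.0045, -0.0374, 0.0027, 0.0, 0]
[0.0045, -0.0374, 0.0027, 0.0, 0]
[0.0045, -0.0374, 0.0027, 0.0, 0]
[0.0045, -0.0374, 0.0027, 0.0, 0]
[0.0045, -0.0374, 0.0027, 0.0, 0]
```

Emit:
send_rows([
  [[0.0045,-0.0373,0.004,-2,0],[0.0045,-0.0374,0.003,0,0],[0.0045,-0.0374,0.003,0,0],[0.0045,-0.0374,0.003,0,0],[0.0045,-0.0374,0.003,0,0],[0.0045,-0.0374,0.003,0,0],[0.0045,-0.0374,0.003,0,0],[0.0045,-0.0374,0.003,0,0],[0.0045,-0.025,0.003,0,0],[0.002,-0.012,0.001,0,0]],
])

```text
time: 1.97
tool_pos: [499.4, -107.4, 193.3]
tcp_rot: [-0.179, 1.561, 0.236]
contact_force: [0.2, 0.2, 0.3]
grip_width: 0.5
```

```bash
python3 - <<'E'
from h import *
o,R=st()
t=C+117.5*Y
for r in rows([[*t,o["tool_pos"][2]]],0,0): print(r)
c=optics.capture("wrist");cv2.imwrite("pics/w1.png",c["color"])
c=optics.capture("scene");cv2.imwrite("pics/s2.png",cv2.resize(c["color"][120:290,130:340],None,fx=3.5,fy=3.5))
E
```

```text
t 1.9667 tcp [ 499.4 -107.4  193.3] box y 132.9 box x -1.0 zang 23.7 F [0.19 0.15 0.28] g 0.5 q [-0.37  0.34  1.62  0.01  1.17 -0.78]
[0.0, -0.0154, 0.0011, 0.0, 0]
```

View pics/w1.png

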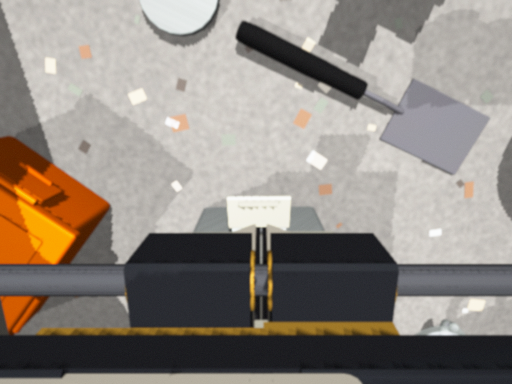

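View pics/s2.png

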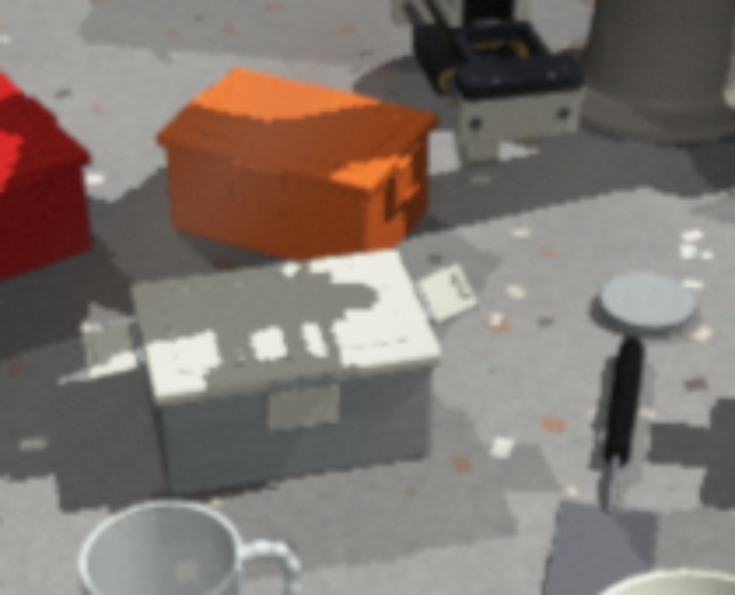

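The scene view shows the fingers shut and hovering on the +y side. In the wrist view clip A (about (259,212)) is centred under the jaw line (261). Now I'll shift in and descend.

Emit:
send_rows([
  [[0.02,-0.0154,0.001,0,0],[0.03,0,0,0,0],[0.02,0,0,0,0],[0.008,0,0,0,0],[0.008,0,0,0,0],[0,0,0,0,0]],
])

```text
time: 2.57
tool_pos: [505.8, -113.1, 107.5]
tcp_rot: [-0.056, 1.558, 0.362]
contact_force: [0.3, -0.3, -0.9]
grip_width: 0.8
```

```bash
python3 - <<'E'
from h import *
st()
c=optics.capture("scene");cv2.imwrite("pics/s3.png",cv2.resize(c["color"][150:280,140:310],None,fx=4.5,fy=4.5))
E
```

```text
t 2.5667 tcp [ 505.8 -113.1  107.5] box y 125.1 box x 2.5 zang 24.0 F [ 0.27 -0.31 -0.86] g 0.8 q [-0.37  0.45  1.72  0.01  0.96 -0.8 ]
```

View pics/s3.png

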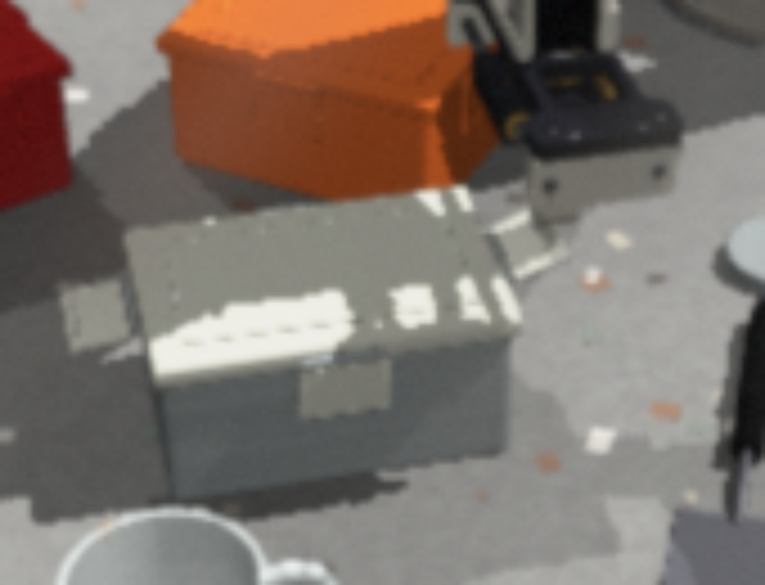

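The finger sits just above the outer half of clip A, around (545,240) in the crop, and there's no contact yet.

Emit:
send_rows([
  [[0.008,-0.003,-0.001,0,0],[0.008,-0.003,-0.001,0,0],[0.008,-0.002,-0.001,0,0],[0.008,-0.001,0,0,0]],
])

```text
time: 2.95
tool_pos: [510.7, -122.7, 79.6]
tcp_rot: [-0.367, 1.549, 0.053]
contact_force: [-1.5, 1.7, 6.5]
grip_width: 0.7
```

```bash
python3 - <<'E'
from h import *
st()
E
```

```text
t 2.95 tcp [ 510.7 -122.7   79.6] box y 114.3 box x 3.1 zang 24.1 F [-1.52  1.69  6.49] g 0.7 q [-0.39  0.5   1.73  0.01  0.89 -0.82]
```

Emit:
send_rows([
  [[0.007,0.001,0,0,0],[0.007,0,0,0,0],[0.006,0,0,0,0]],
])

```text
time: 3.2
tool_pos: [510.9, -122.3, 58.0]
tcp_rot: [-0.367, 1.548, 0.053]
contact_force: [-0.9, 1.1, 0.8]
grip_width: 0.3
```

```bash
python3 - <<'E'
from h import *
st()
E
```

```text
t 3.2 tcp [ 510.9 -122.3   58. ] box y 114.6 box x 3.4 zang 24.0 F [-0.94  1.12  0.77] g 0.3 q [-0.39  0.53  1.75  0.01  0.84 -0.82]
```

Emit:
send_rows([
  [[0,-0.002,0,0,0],[0,-0.002,0,0,0],[0,0,0,0,0]],
])

```text
time: 3.45
tool_pos: [511.6, -125.9, 55.6]
tcp_rot: [-0.277, 1.551, 0.143]
contact_force: [-0.8, 1.3, 0.1]
grip_width: 0.6
```

```bash
python3 - <<'E'
from h import *
st()
c=optics.capture("scene");cv2.imwrite("pics/s4.png",cv2.resize(c["color"][150:280,140:310],None,fx=4.5,fy=4.5))
E
```

```text
t 3.45 tcp [ 511.6 -125.9   55.6] box y 111.0 box x 2.5 zang 24.0 F [-0.8   1.32  0.14] g 0.6 q [-0.39  0.54  1.75  0.01  0.84 -0.82]
```

View pics/s4.png

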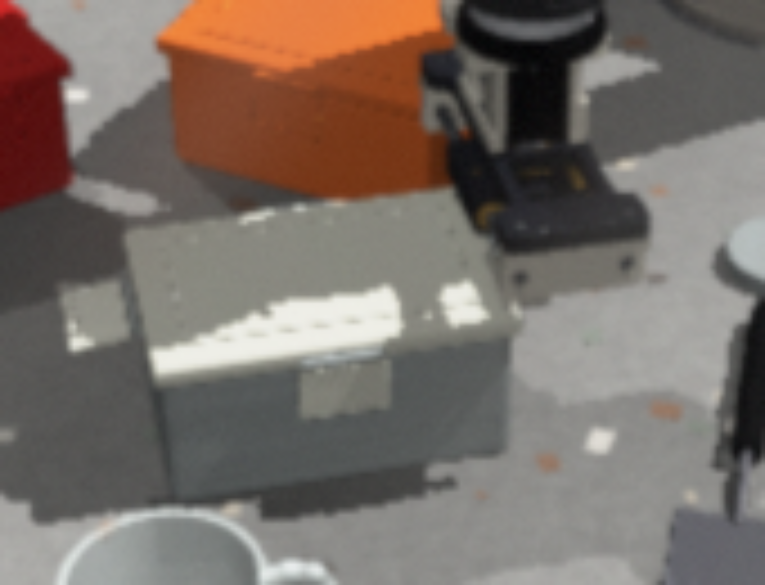

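Emit:
send_rows([
  [[-0.002,-0.0015,0,0,0],[0,-0.001,0,0,0],[0,0,0,0,0]],
])

```text
time: 3.75
tool_pos: [511.6, -126.9, 57.8]
tcp_rot: [-0.107, 1.553, 0.312]
contact_force: [-0.1, 0.7, -1.0]
grip_width: 0.6
```

```bash
python3 - <<'E'
from h import *
st()
E
```

```text
t 3.75 tcp [ 511.6 -126.9   57.8] box y 110.1 box x 2.1 zang 24.0 F [-0.08  0.69 -1.02] g 0.6 q [-0.4   0.54  1.74  0.02  0.85 -0.82]
```

Emit:
send_rows([
  [[0,-0.0015,0,0,0],[0,-0.0015,0,0,0],[0,0,0,0,0]],
])

```text
time: 4.0
tool_pos: [511.6, -127.0, 58.1]
tcp_rot: [0.199, 1.554, 0.618]
contact_force: [-0.6, -1.0, 0.4]
grip_width: 0.1
```

```bash
python3 - <<'E'
from h import *
st()
E
```

```text
t 4.0 tcp [ 511.6 -127.    58.1] box y 110.1 box x 2.1 zang 24.0 F [-0.62 -1.05  0.37] g 0.1 q [-0.4   0.54  1.74  0.02  0.86 -0.83]
```

Emit:
send_rows([
  [[0,-0.003,0,0,0],[0,0,0,0,0]],
])

```text
time: 4.17
tool_pos: [511.9, -128.2, 58.3]
tcp_rot: [0.391, 1.554, 0.81]
contact_force: [-0.1, 0.4, 1.0]
grip_width: 0.3
```

```bash
python3 - <<'E'
from h import *
st()
E
```

```text
t 4.1667 tcp [ 511.9 -128.2   58.3] box y 108.8 box x 1.9 zang 24.0 F [-0.07  0.41  1.03] g 0.3 q [-0.4   0.54  1.73  0.02  0.86 -0.83]
```

Emit:
send_rows([
  [[0,-0.003,0,0,0],[0,-0.003,0,0,0]],
])

```text
time: 4.33
tool_pos: [512.5, -130.8, 58.4]
tcp_rot: [0.749, 1.552, 1.169]
contact_force: [-3.2, 11.2, 6.0]
grip_width: 0.5
```

```bash
python3 - <<'E'
from h import *
st()
E
```

```text
t 4.3333 tcp [ 512.5 -130.8   58.4] box y 106.2 box x 1.4 zang 24.0 F [-3.2  11.18  5.95] g 0.5 q [-0.41  0.54  1.73  0.02  0.87 -0.84]
```

There's firm contact at about 11 N, so the flap is on its stop. I'll back off and look.

Emit:
send_rows([
  [[0,0.006,0,0,0],[0,0.012,0,0,0],[-0.02,0.01,0,0,0],[-0.04,0,0,0,0],[-0.04,0,0,0,0],[-0.02,0,0,0,0]],
])

```text
time: 4.83
tool_pos: [496.6, -105.1, 178.4]
tcp_rot: [1.16, 1.554, 1.579]
contact_force: [0.3, -0.7, 0.8]
grip_width: 0.6
```

```bash
python3 - <<'E'
from h import *
st()
c=optics.capture("scene");cv2.imwrite("pics/s5.png",cv2.resize(c["color"][170:280,140:280],None,fx=5,fy=5))
c=optics.capture("wrist");cv2.imwrite("pics/w5.png",c["color"])
c=optics.capture("top");cv2.imwrite("pics/t5.png",cv2.resize(c["color"][100:220,220:360],None,fx=5,fy=5))
E
```

```text
t 4.8333 tcp [ 496.6 -105.1  178.4] box y 136.1 box x -2.7 zang 24.0 F [ 0.27 -0.69  0.82] g 0.6 q [-0.37  0.36  1.64  0.02  1.15 -0.8 ]
```

View pics/s5.png

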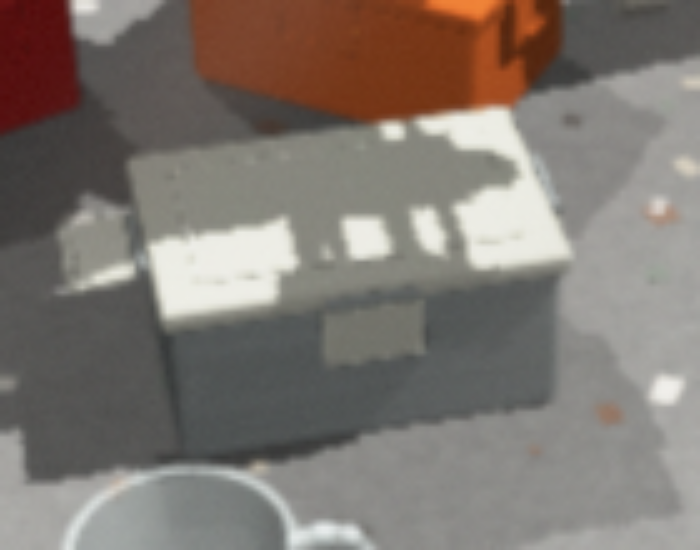

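View pics/w5.png

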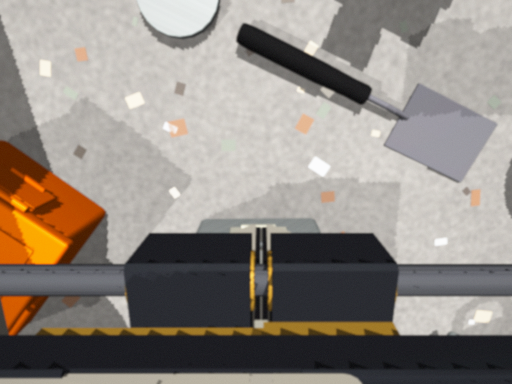

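View pics/t5.png

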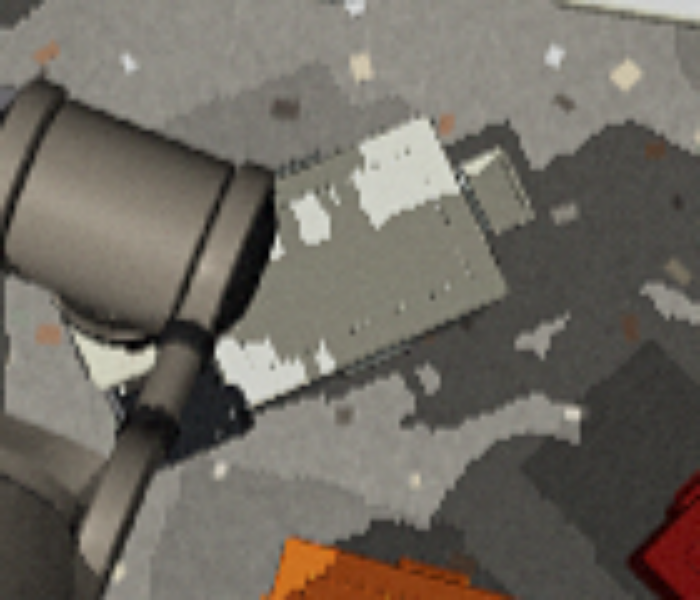

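Clip A hangs down: only its hinge shows at (545,180) in the scene crop, and the box hasn't visibly moved. Next I'll cross above the lid to the -y end.

```bash
python3 - <<'E'
from h import *
t=C-121*Y
for r in rows([[*t,180]],0,0): print(r)
E
```

```text
[-0.0011, -0.0367, 0.0004, 0.0, 0]
[-0.0011, -0.0367, 0.0004, 0.0, 0]
[-0.0011, -0.0367, 0.0004, 0.0, 0]
[-0.0011, -0.0367, 0.0004, 0.0, 0]
[-0.0011, -0.0367, 0.0004, 0.0, 0]
[-0.0011, -0.0367, 0.0004, 0.0, 0]
[-0.0011, -0.0367, 0.0004, 0.0, 0]
```

Emit:
send_rows([
  [[-0.001,-0.037,0.0005,0,0],[-0.001,-0.037,0.0005,0,0],[-0.001,-0.037,0.0005,0,0],[-0.001,-0.037,0.0005,0,0],[-0.001,-0.037,0.0005,0,0],[-0.001,-0.037,0.0005,0,0],[-0.001,-0.037,0.0005,0,0],[0,0,0,0,0]],
])

```text
time: 5.65
tool_pos: [603.7, -345.3, 163.6]
tcp_rot: [1.736, 1.543, 2.159]
contact_force: [0.3, 1.4, -1.3]
grip_width: 0.3
```

```bash
python3 - <<'E'
from h import *
o,R=st()
t=C-119*Y
print(rows([[*t,o["tool_pos"][2]]],0,0))
c=optics.capture("scene");cv2.imwrite("pics/s6.png",cv2.resize(c["color"][150:280,130:290],None,fx=4.5,fy=4.5))
c=optics.capture("top");cv2.imwrite("pics/t6.png",cv2.resize(c["color"][100:220,220:360],None,fx=5,fy=5))
E
```

```text
t 5.65 tcp [ 603.7 -345.3  163.6] box y -126.8 box x -2.5 zang 24.2 F [ 0.26  1.42 -1.27] g 0.3 q [-0.63  0.73  1.04  0.01  1.4  -1.06]
[[0.0002, 0.0078, 0.0025, 0.0, 0]]
```

View pics/s6.png

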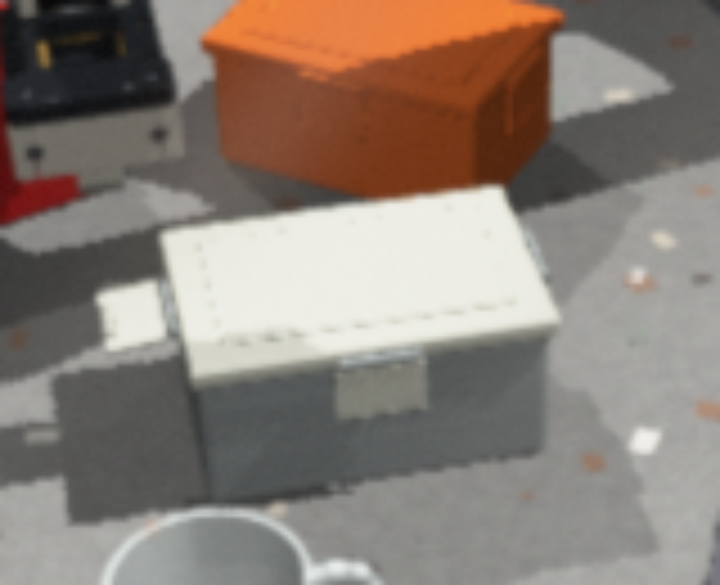

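View pics/t6.png

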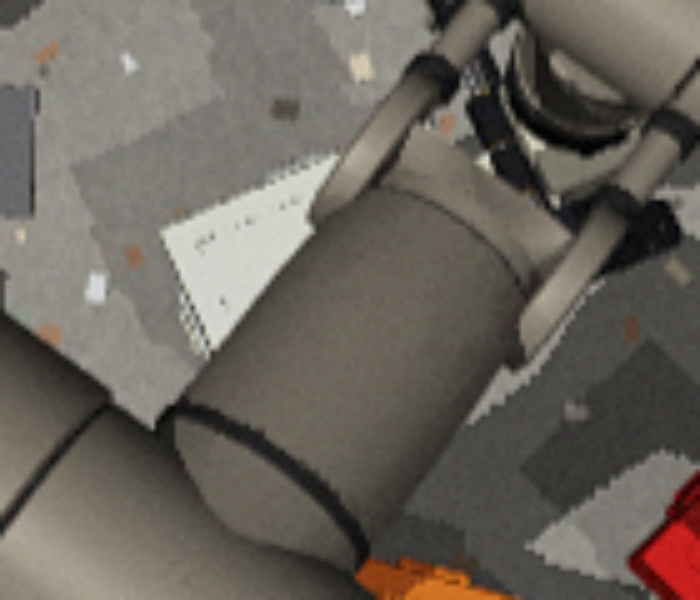

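Clip A is down. The box seems to have slid a few mm toward -y, so I'll remeasure it before doing B.

```bash
cat > lid.py <<'E'
from h import *
def lid(im):
    c=dict(optics_c); x0,y0,x1,y1=145,180,280,270
    cr=im[y0:y1,x0:x1].astype(float)
E
python3 - <<'E'
from h import *
c=optics.capture("scene")
def meas(im):
    x0,y0,x1,y1=145,175,280,270
    hs=cv2.cvtColor(im[y0:y1,x0:x1],cv2.COLOR_BGR2HSV)
    m=((hs[...,2]>170)&(hs[...,1]<50)).astype(np.uint8)
    m=cv2.morphologyEx(m,cv2.MORPH_CLOSE,np.ones((3,3)))
    m=cv2.morphologyEx(m,cv2.MORPH_OPEN,cv2.getStructuringElement(cv2.MORPH_ELLIPSE,(17,17)))
    k=max(cv2.findContours(m,0,1)[0],key=cv2.contourArea)
    w=np.array([ray(c,p[0]+[x0,y0],92)[:2] for p in k],np.float32)
    return cv2.minAreaRect(w)
print(meas(cv2.imread("pics/scene1.png")),meas(c["color"]))
# shift by phase/template correlation of the lid's steel front/clip
a=cv2.imread("pics/scene1.png")
for r in [(200,222,232,246),(176,195,250,215),(170,225,260,250)]:
    x0,y0,x1,y1=r
    t=cv2.resize(a[y0:y1,x0:x1],None,fx=5,fy=5,interpolation=2);s=cv2.resize(c["color"][y0-8:y1+8,x0-8:x1+8],None,fx=5,fy=5,interpolation=2)
    v=cv2.matchTemplate(s,t,cv2.TM_CCOEFF_NORMED);_,mx,_,l=cv2.minMaxLoc(v);d=np.array(l)/5-8
    q=np.array([(x0+x1)/2,(y0+y1)/2]);dw=(ray(c,q+d,70)-ray(c,q,70))[:2];print(r,mx,d,dw.round(1),"dY",(dw@Y).round(1))
E
```

```text
((551.8052368164062, -223.450927734375), (130.40467834472656, 197.4084930419922), 23.630876541137695) ((557.2947998046875, -231.65109252929688), (133.7026824951172, 193.7786102294922), 24.438203811645508)
(200, 222, 232, 246) 0.9952645301818848 [-1.8  0.2] [ 1.4 -3.8] dY -4.1
(176, 195, 250, 215) 0.972171425819397 [-1.8  0. ] [ 0.8 -4.3] dY -4.3
(170, 225, 260, 250) 0.9907259345054626 [-1.8  0.4] [ 2.1 -3.6] dY -4.2
```

The box slid 4.2 mm toward -y. When I seat clip B, the gentle push will bring it back.

Emit:
send_rows([
  [[0.02,0.005,0.0025,0,0],[0.02,0.001,0,0,0],[0.01,0,0,0,0],[0.004,0,0,0,0]],
])

```text
time: 6.13
tool_pos: [601.0, -325.0, 111.7]
tcp_rot: [1.673, 1.541, 2.104]
contact_force: [1.2, -0.5, 0.2]
grip_width: 0.6
```

```bash
python3 - <<'E'
from h import *
st()
E
```

```text
t 6.1333 tcp [ 601.  -325.   111.7] box y -107.2 box x 3.2 zang 24.7 F [ 1.23 -0.5   0.22] g 0.6 q [-0.61  0.74  1.15  0.01  1.27 -1.05]
```

Emit:
send_rows([
  [[0,-0.014,-0.001,0,0],[0,0,0,0,0]],
])

```text
time: 6.3
tool_pos: [605.4, -335.3, 111.0]
tcp_rot: [1.705, 1.538, 2.139]
contact_force: [0.3, -0.2, -0.0]
grip_width: 0.4
```

```bash
python3 - <<'E'
from h import *
st()
E
```

```text
t 6.3 tcp [ 605.4 -335.3  111. ] box y -118.3 box x 3.1 zang 24.8 F [ 0.29 -0.22 -0.01] g 0.4 q [-0.62  0.76  1.12  0.01  1.29 -1.06]
```

Emit:
send_rows([
  [[0.004,-0.005,-0.001,0,0],[0.008,-0.001,0,0,0],[0.008,0,0,0,0]],
])

```text
time: 6.55
tool_pos: [608.1, -339.9, 93.5]
tcp_rot: [1.617, 1.543, 2.052]
contact_force: [-0.2, -0.3, 0.1]
grip_width: 0.0
```

```bash
python3 - <<'E'
from h import *
o,R=st();print(R[:,0].round(3), R[:2,0]@Y)
E
```

```text
t 6.55 tcp [ 608.1 -339.9   93.5] box y -123.7 box x 3.7 zang 24.9 F [-0.2  -0.35  0.13] g 0.0 q [-0.63  0.78  1.13  0.01  1.26 -1.06]
[-0.013  0.025 -1.   ] 0.02760761162404783
```

Emit:
send_rows([
  [[0.008,0,-0.001,0,0],[0.008,0,-0.001,0,0],[0.008,0,0,0,0]],
])

```text
time: 6.8
tool_pos: [606.5, -339.9, 68.5]
tcp_rot: [1.549, 1.546, 1.984]
contact_force: [0.3, -1.0, 1.7]
grip_width: 0.5
```

```bash
python3 - <<'E'
from h import *
o,R=st()
E
```

```text
t 6.8 tcp [ 606.5 -339.9   68.5] box y -123.1 box x 2.3 zang 24.9 F [ 0.26 -0.95  1.7 ] g 0.5 q [-0.63  0.8   1.16  0.01  1.2  -1.07]
```

Emit:
send_rows([
  [[0.006,0.002,0,0,0],[0.005,0.002,0,0,0],[0,0.002,0,0,0]],
])

```text
time: 7.05
tool_pos: [602.5, -333.7, 53.6]
tcp_rot: [1.62, 1.543, 2.054]
contact_force: [1.2, 0.1, 0.3]
grip_width: 0.7
```

```bash
python3 - <<'E'
from h import *
o,R=st()
c=optics.capture("scene");cv2.imwrite("pics/s7.png",cv2.resize(c["color"][150:280,130:290],None,fx=4.5,fy=4.5))
E
```

```text
t 7.05 tcp [ 602.5 -333.7   53.6] box y -115.8 box x 1.1 zang 24.9 F [1.2  0.11 0.25] g 0.7 q [-0.62  0.81  1.19  0.01  1.16 -1.06]
```

View pics/s7.png

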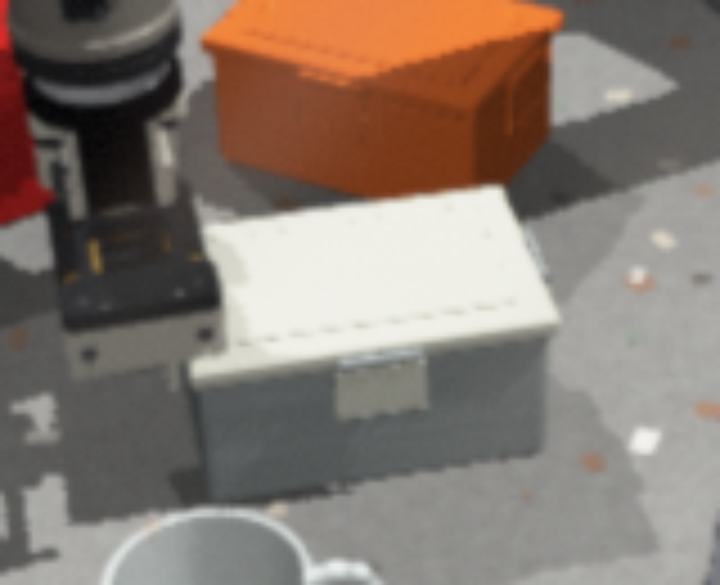

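Emit:
send_rows([
  [[-0.003,0.002,0,0,0],[0,0.002,0,0,0],[0,0,0,0,0]],
])

```text
time: 7.35
tool_pos: [601.4, -331.3, 57.4]
tcp_rot: [1.616, 1.547, 2.051]
contact_force: [-0.9, 0.9, -0.6]
grip_width: 0.5
```

```bash
python3 - <<'E'
from h import *
o,R=st()
E
```

```text
t 7.35 tcp [ 601.4 -331.3   57.4] box y -113.1 box x 1.1 zang 24.9 F [-0.87  0.87 -0.65] g 0.5 q [-0.62  0.8   1.2   0.01  1.16 -1.06]
```

Emit:
send_rows([
  [[0,0.003,0,0,0],[0,0,0,0,0]],
])

```text
time: 7.52
tool_pos: [600.7, -329.7, 58.3]
tcp_rot: [1.571, 1.551, 2.005]
contact_force: [0.1, -0.1, 0.2]
grip_width: 0.5
```

```bash
python3 - <<'E'
from h import *
o,R=st()
E
```

```text
t 7.5167 tcp [ 600.7 -329.7   58.3] box y -111.4 box x 1.1 zang 24.9 F [ 0.13 -0.05  0.19] g 0.5 q [-0.62  0.79  1.21  0.01  1.16 -1.06]
```

Emit:
send_rows([
  [[0,0.003,0,0,0],[0,0,0,0,0]],
])

```text
time: 7.68
tool_pos: [599.9, -327.9, 59.0]
tcp_rot: [1.525, 1.554, 1.959]
contact_force: [-0.4, 0.0, -0.1]
grip_width: 0.5
```

```bash
python3 - <<'E'
from h import *
o,R=st()
E
```

```text
t 7.6833 tcp [ 599.9 -327.9   59. ] box y -109.4 box x 1.1 zang 24.9 F [-0.37  0.04 -0.14] g 0.5 q [-0.62  0.79  1.22  0.01  1.15 -1.05]
```

Emit:
send_rows([
  [[0,0.003,0,0,0],[0,0,0,0,0]],
])

```text
time: 7.85
tool_pos: [599.0, -325.9, 59.4]
tcp_rot: [1.476, 1.556, 1.91]
contact_force: [-0.6, 0.2, 0.1]
grip_width: 0.3
```

```bash
cat > shift.py <<'E'
from h import *
def sh():
    c=optics.capture("scene");a=cv2.imread("pics/scene1.png")
    x0,y0,x1,y1=200,222,232,246
    t=cv2.resize(a[y0:y1,x0:x1],None,fx=5,fy=5,interpolation=2);s=cv2.resize(c["color"][y0-8:y1+8,x0-8:x1+8],None,fx=5,fy=5,interpolation=2)
    v=cv2.matchTemplate(s,t,cv2.TM_CCOEFF_NORMED);_,mx,_,l=cv2.minMaxLoc(v);d=np.array(l)/5-8
    q=np.array([(x0+x1)/2,(y0+y1)/2]);dw=(ray(c,q+d,70)-ray(c,q,70))[:2];print("shift",round(mx,3),d,dw.round(1),"dY",(dw@Y).round(1));return c
E
python3 - <<'E'
from shift import *
o,R=st();sh()
E
```

```text
t 7.85 tcp [ 599.  -325.9   59.4] box y -107.2 box x 1.1 zang 24.8 F [-0.6   0.23  0.09] g 0.3 q [-0.61  0.78  1.23  0.01  1.14 -1.05]
shift 0.993 [ 1.  -0.2] [-1.1  2.1] dY 2.3
```

The box slid from -4.2 to +2.3 mm, so clip B reached its stop and the push moved the box. I'll back off and check.

Emit:
send_rows([
  [[0,-0.008,0,0,0],[0,-0.015,0,0,0],[-0.02,-0.01,0,0,0],[-0.04,0,0,0,0],[-0.04,0,0,0,0],[-0.03,0,0,0,0]],
])

```text
time: 8.4
tool_pos: [610.5, -355.7, 183.0]
tcp_rot: [1.796, 1.529, 2.231]
contact_force: [-0.2, -0.6, 0.1]
grip_width: 0.5
```

```bash
python3 - <<'E'
from shift import *
st();c=sh();cv2.imwrite("pics/s8.png",cv2.resize(c["color"][170:280,140:280],None,fx=5,fy=5))
o=monitor.get_obs()
c=optics.capture("wrist");cv2.imwrite("pics/w8.png",c["color"])
E
```

```text
t 8.4 tcp [ 610.5 -355.7  183. ] box y -139.1 box x -0.5 zang 24.9 F [-0.18 -0.56  0.08] g 0.5 q [-0.64  0.75  0.95  0.01  1.49 -1.08]
shift 0.993 [ 0.8 -0.2] [-1.   1.6] dY 1.9
```

View pics/s8.png

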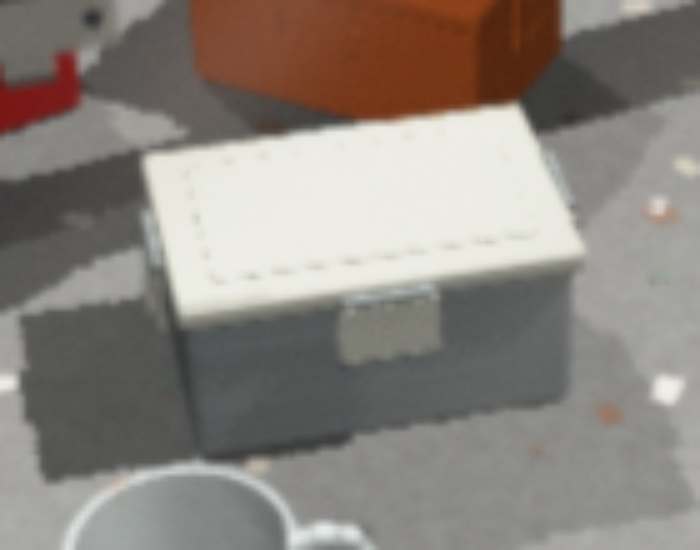

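View pics/w8.png

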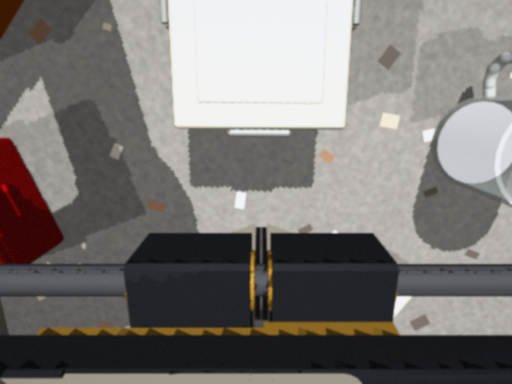

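Clip B's flap hangs along the end, at (155,270) in the scene crop; the wrist view shows only the thin hinge edge at (260,131). Now I'll move clear so the top camera can check both ends.

Emit:
send_rows([
  [[-0.01,0.005,-0.03,0,0],[-0.01,0.007,-0.034,0,0],[-0.008,0.007,-0.034,0,0],[-0.008,0.007,-0.034,0,0],[-0.008,0.007,-0.034,0,0],[0,0,-0.02,0,0],[0,0,0,0,0]],
])

```text
time: 9.08
tool_pos: [424.6, -406.0, 231.2]
tcp_rot: [1.69, 1.531, 2.131]
contact_force: [0.8, 0.4, 0.0]
grip_width: 0.1
```

```bash
python3 - <<'E'
from shift import *
st();s=sh();t=optics.capture("top")
Cn=C+1.9*Y;X=np.array([Y[1],-Y[0]])
out=[]
for c,(x0,y0,x1,y1),f in((s,(150,180,280,270),6),(t,(240,110,345,195),6)):
    im=cv2.resize(c["color"][y0:y1,x0:x1],None,fx=f,fy=f,interpolation=2)
    for sg in(1,-1):
        for a,col in((0,(0,255,0)),(.25,(0,0,255))):
            for xx in(-25,25):
                yy=97+34*np.sin(a);z=86-34*np.cos(a)
                p=proj(c,[*(Cn+X*xx+Y*sg*yy),z]);q=((p-[x0,y0]+.5)*f).astype(int);cv2.circle(im,tuple(int(v) for v in q),2,col,-1)
    out.append(im)
cv2.imwrite("pics/chk_s.png",out[0]);cv2.imwrite("pics/chk_t.png",out[1])
E
```

```text
t 9.0833 tcp [ 424.6 -406.   231.2] box y -109.4 box x -190.8 zang 25.3 F [0.78 0.45 0.01] g 0.1 q [-0.9   0.48  1.3   0.    1.4  -1.34]
shift 0.989 [0.8 0. ] [-0.3  1.8] dY 1.7
```

View pics/chk_s.png

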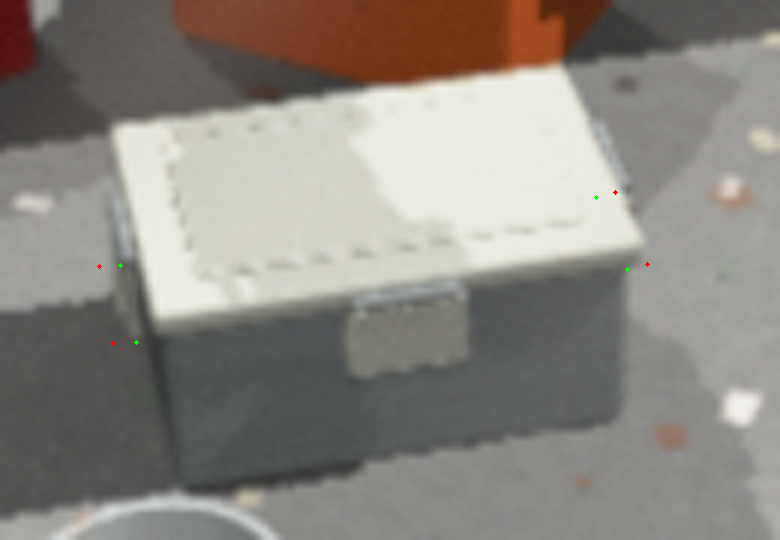

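View pics/chk_t.png

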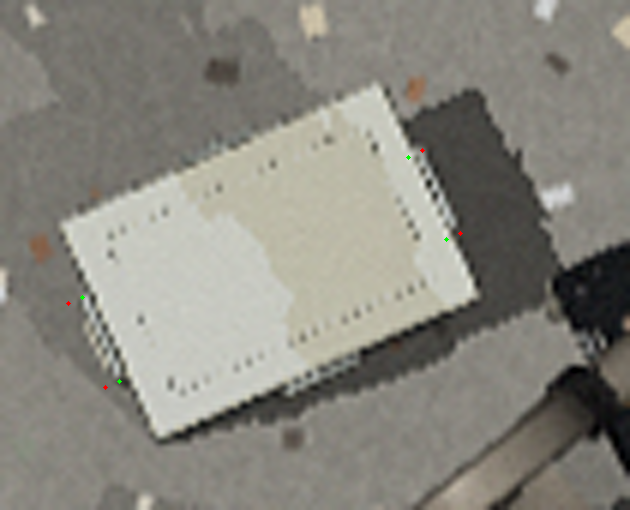

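```bash
python3 - <<'E'
from h import *
s=optics.capture("scene");t=optics.capture("top")
a=cv2.resize(s["color"][190:235,235:265],None,fx=13,fy=13,interpolation=0)
b=cv2.resize(t["color"][152:182,245:268],None,fx=16,fy=16,interpolation=0)
b2=cv2.resize(t["color"][125:155,300:323],None,fx=16,fy=16,interpolation=0)
h=480;im=np.hstack([cv2.resize(a,(320,480)),cv2.resize(b,(240,480))[:, :240],cv2.resize(b2,(240,480))]);cv2.imwrite("pics/z.png",im)
E
```

```text
(no output)
```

View pics/z.png

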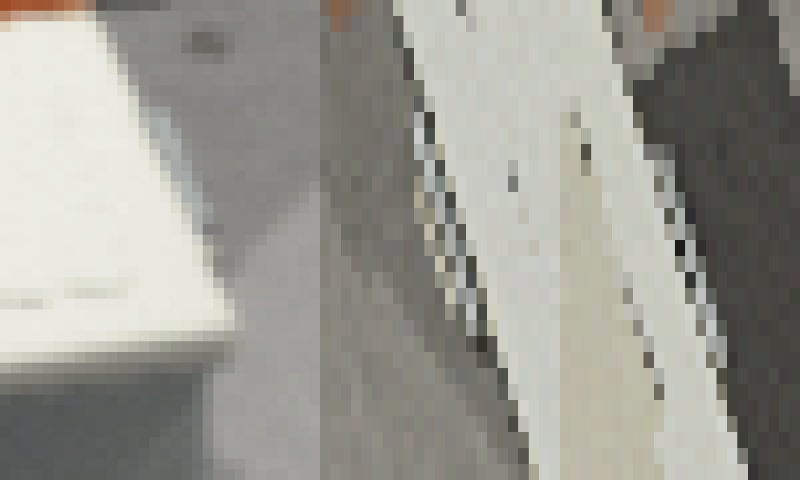

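Clip B's lower corner matches the flat prediction at (136,342). For clip A about 1 px of white shows outside its hinge, which is close to flat but not certain, so I'll take a closer wrist look at A.

Emit:
send_rows([
  [[0,0.028,0.027,0,0],[0,0.028,0.027,0,0],[0,0.028,0.027,0,0],[0,0.028,0.027,0,0],[0,0.028,0.027,0,0],[0,0.028,0.027,0,0],[0,0.028,0.027,0,0],[0,0,0,0,0],[0,0,0,0,0]],
])

```text
time: 10.03
tool_pos: [525.1, -127.4, 231.5]
tcp_rot: [1.655, 1.522, 2.112]
contact_force: [0.2, -0.9, -0.9]
grip_width: 0.5
```

```bash
python3 - <<'E'
from shift import *
o,R=st()
c=optics.capture("wrist");im=c["color"].copy();cv2.imwrite("pics/w9raw.png",im)
T=c["T_tool_cam"];print(T.round(2));K=c["camera_matrix"]
Cn=C+1.7*Y;X=np.array([Y[1],-Y[0]])
def pw(p):
    t=R.T@(np.array(p)-o["tool_pos"]);q=np.linalg.inv(T)@[*t,1];q=K@q[:3];return q[:2]/q[2]
for a in(0,.25):
  print(a,[pw([*(Cn+X*xx+Y*(97+34*np.sin(a)+2*np.cos(a))),86-34*np.cos(a)]).round(1).tolist() for xx in(-25,25)])
print("lid corner",[pw([*(Cn+X*xx+Y*94),92]).round(1).tolist() for xx in(-64,64)],"hinge",[pw([*(Cn+X*xx+Y*99),86]).round(1).tolist() for xx in(-25,25)])
E
```

```text
t 10.0333 tcp [ 525.1 -127.4  231.5] box y 104.2 box x 14.3 zang 26.2 F [ 0.23 -0.87 -0.9 ] g 0.5 q [-0.4   0.39  1.44  0.03  1.35 -0.86]
[[   0.     -0.27    0.96 -158.79]
 [   0.     -0.96   -0.27   73.65]
 [   1.      0.      0.     -0.35]
 [   0.      0.      0.      1.  ]]
0 [[222.7, 178.7], [272.2, 180.6]]
0.25 [[222.7, 170.7], [272.7, 172.6]]
lid corner [[174.3, 191.1], [316.5, 196.6]] hinge [[218.6, 185.9], [273.3, 188.0]]
```

View pics/w9raw.png

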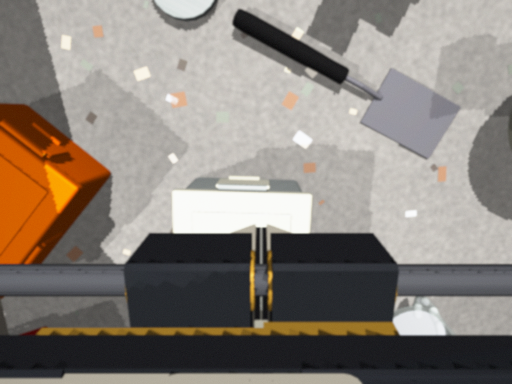

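```bash
python3 - <<'E'
import cv2
im=cv2.imread("pics/w9raw.png");cv2.imwrite("pics/w9z.png",cv2.resize(im[165:205,190:300],None,fx=7,fy=7,interpolation=0))
E
```

```text
(no output)
```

View pics/w9z.png

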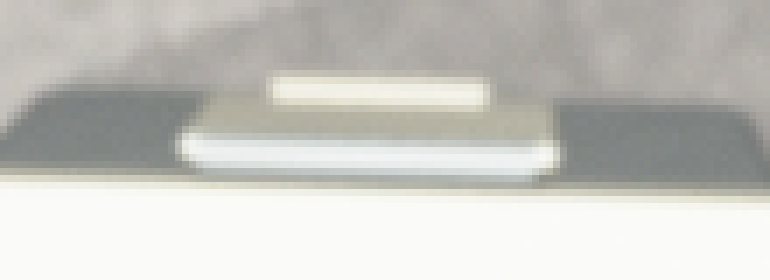

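The close view shows clip A's face (rows about 180-184) and its tip lip (about 176-180). That matches the flat prediction once the roughly 2 px offset is allowed for; at 0.25 rad it would reach row 169. Both clips are closed, the box is within 2 mm of its start, and the arm is clear, so I'm handing in.

```bash
python3 -c "
from plant import close_job
print(close_job())"
```

```text
the job is handed in; nothing more can be done
None
```

I folded both end clips on the long container down flat, clip A (+y end) first and then clip B (-y end), using the shut fingertips. I handed the job in at about 10 s, with the arm well clear.

- **Clip A:** the close wrist view matched flat to within about 2 px. In the top view about 1 px of white showed outside the hinge, so I took that closer look, which showed the flap's face and tip lip.
- **Clip B:** its lower corner in the scene view sits where a flat flap should be.
- **Which end is +y:** the box looks the same from both ends, so I took the end nearer world +y as clip A.
- **Container position:** pressing clip A slid the container about 4 mm toward -y. Pressing clip B pushed it back past its start, and it ended about 2 mm toward +y of it.
- **Forces:** the largest contact I read was about 13 N, as clip A reached its stop. No clear force showed when clip B was seated, so I judged that from the container's movement and the pictures.
- **Other objects:** all moves stayed clear of the square container and the orange and red boxes.

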